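# Find and seat the rocking well cover on the sample chiller

### The arm

A 6-joint arm with a two-finger parallel gripper is mounted at the origin on the work surface. World frame = base frame: x ahead of the robot, y to its left, z up, the work surface at z = 0. Lengths are in mm, angles in rad, forces in N, time in s.
With the tool pointing down it reaches from about 350 to 975 mm from the base axis. Payload 7.1 kg.
Tool frame: the origin (TCP) lies at the very end of the fingers, on their centre line; the grasp point (between the pads) lies 19 mm behind it; z points along the fingers, x is the direction in which the jaws open and shut, and the axes are right-handed (so a half turn about z gives the same grasp; the last joint's range is limited). The gripper opens to 88 mm and grips with 3 to 60 N. Pads are 20 mm wide; open, the fingers measure 115 mm over their backs; the gripper's body (75 mm by 178 mm) begins 61 mm behind the grasp point.
Start: joints at [1.258, 0.423, 1.63, -0, 1.089, -0.019], TCP at [180.963, 598.212, 222.675] pointing down, gripper open.
Joint ranges: [-3, 3], [-0.9, 2.11], [0.09, 2.58], [-1.31, 4.45], [0.11, 2.69], [-2.54, 2.54]. Speed limits (rad/s): [2.39, 2.39, 3.01, 3.14, 3.14, 3.14].

### API

Orientations are given as a rotation vector (axis times angle).
In Python, from workcell import * gives the robot as it stands.
- The arm moves only by the tool arm_command, never from a script. Its argument "increments" is a list of rows, each a list of 2 entries, a list of its own where there are three numbers: the shift along the tool's x, y, z in cm, then the turn about the tool's z in degrees. In form: [[[dx, dy, dz], turn], ...]. A call has 1 to 20 rows; each row shifts and turns the pose as measured when the row begins, along the tool's axes as they then stand; what a row does not reach is not made up. A row lasts 1/10 s, in which the tool goes at most 50 mm and 8.59 degrees, less where a joint would pass 70% of its speed; a pose out of reach is approached as far as the arm can. A call is refused whole if a number of a shift passes 5 or a number of a turn 8.59, either way. A call with a gripper value outside its range is refused whole. "gripper" is the opening, from 0 (shut) to 1 (fully open), set as the call begins (left out, the last holds). The fingers move at their own pace and stop on an object; the grip force is fixed at half the most. Time passes only in rows, so rows that do not move let the fingers close. It gives the time, the measured TCP pose, the force and the opening at its end, in the units of the state.
- get_obs(): the state, without advancing time (a new reading comes with each control period).
- get_image(name): name is "scene" or "top" or "wrist"; returns the picture (420x560x3 uint8, red, green, blue); there is no depth.
- camera_params(name): a dict with "K" (3x3 intrinsics, pixels), "rvec" (rotation vector, rad) and "tvec" (3), from world to camera coordinates, as OpenCV has them; the wrist camera has in their place "T_tool_cam" (4x4, takes a point from camera to tool coordinates, whose origin is the TCP and whose axes are the tool frame's). Camera axes: x right, y down, z forward; pixel columns grow to the right and rows downward; lengths in mm; the calibration is good to about 2 mm. The wrist camera is an equidistant fisheye: a pixel r from the principal point sees the ray r / f radians off the axis. A picture is of the moment at which its call begins: read the wrist's pose just before it. camera_params takes no time and is no camera call.
- close_job(): hands the job in, once; it reports no verdict.
The state is a dict: "t": time; "qpos": joint angles; "qvel": joint speeds; "joint_torque": joint torques, N m; "ee_pos": TCP position; "orientation": TCP orientation; "ft_force": force on the tool from outside, world axes, zero at the start; "moment": the same for the moment, N m; "width": finger opening in mm.
Only numpy, scipy, OpenCV 4.12 (cv2) and the standard library are available. Lean on these libraries where they do the work, as an engineer would, in place of code of your own. Each camera call takes 0.05 s, during which the arm holds its last target.

### The job

One of the four covers on the sample chiller is not seated: press lightly with a fingertip near the ends of the covers until you find the one that rocks, then press that one down at its middle, firmly, until it is fully home, level and flush with the deck. Press the sound covers only lightly, never in below the deck; pick nothing up, and leave the things standing around undisturbed.

Things in the scene. Friction and masses are not known exactly. Their poses are not given: they have to be found in the camera images.
- deck: The sample chiller: a fixed white box 150 mm (x) by 450 mm (y) by 60 mm high, its flat top (the deck) 60 mm above its origin, with four pockets in a row along its y, centred 105 mm apart. Origin: centre of its underside, on the bench. x points from its front panel to its back, y along the row, z up.
- deck_top (a point): Centre of the deck's top face. SOUND covers sit on springy seals: lightly pressed anywhere they stay level, sink about 0.5 mm per newton and spring back; the seal is harmed if one is pressed in below the deck (9 to 13 N). Seated, the LOOSE cover rests on a ledge at each end with its top flush with the deck, rocks no more and stays.
- deck_front (a point): Middle of the deck's front top edge (robot's side). The LOOSE cover starts level, 3.5 to 5 mm proud, and rocks about its middle line (along deck y): about 1 N near its front or back end dips that end up to 4 mm (0.07 rad or more); let go, it levels. Pressed at its middle it resists with about 13 N of friction, then sinks home.
- cover_1: One of four identical flat grey metal covers, 100 mm along the deck's x, 60 mm along its y, 12 mm thick, in pockets of the deck. Origin: centre of its top face; axes as the deck's while level. Starts level, its top 3 to 5 mm above the deck, sound or loose: height does not tell. Any of the four may be the loose one. This one is the first in the row, counted from the deck's -y end.
- cover_2: One of four identical flat grey metal covers, 100 mm along the deck's x, 60 mm along its y, 12 mm thick, in pockets of the deck. Origin: centre of its top face; axes as the deck's while level. Starts level, its top 3 to 5 mm above the deck, sound or loose: height does not tell. Any of the four may be the loose one. This one is the second in the row, counted from the deck's -y end.
- cover_3: One of four identical flat grey metal covers, 100 mm along the deck's x, 60 mm along its y, 12 mm thick, in pockets of the deck. Origin: centre of its top face; axes as the deck's while level. Starts level, its top 3 to 5 mm above the deck, sound or loose: height does not tell. Any of the four may be the loose one. This one is the third in the row, counted from the deck's -y end.
- cover_4: One of four identical flat grey metal covers, 100 mm along the deck's x, 60 mm along its y, 12 mm thick, in pockets of the deck. Origin: centre of its top face; axes as the deck's while level. Starts level, its top 3 to 5 mm above the deck, sound or loose: height does not tell. Any of the four may be the loose one. This one is the fourth in the row, counted from the deck's -y end.
- stopper: Loose bystander standing on the deck between covers: glass stopper, 26 mm wide, 33 mm tall. Origin: centre of its underside.
- weight: Loose bystander standing on the deck between covers: brass weight, 22 mm wide, 36 mm tall. Origin: centre of its underside.
- vial: Loose bystander standing on the deck between covers: small amber vial with white cap, 22 mm wide, 40 mm tall. Origin: centre of its underside.
- beaker: Loose bystander on the bench: glass beaker, 60 mm wide, 75 mm tall. Origin: centre of its underside.
- cup: Loose bystander on the bench: white plastic cup, 80 mm wide, 95 mm tall. Origin: centre of its underside.
- white_bottle: Loose bystander on the bench: white plastic bottle, 70 mm wide, 160 mm tall. Origin: centre of its underside.
- amber_jar: Loose bystander on the bench: dark jar with blue cap, 68 mm wide, 120 mm tall. Origin: centre of its underside.
- spatula: Loose bystander lying on the bench: spatula, 190 mm long.

How it is judged:
By the outcome, as a careful person would: the job done as asked, in the order asked, and still so for the second after the job is handed in, with the robot touching nothing.
It also fails if it takes over 48 s, if anything falls off the work surface, if the arm or the gripper's body presses on something with over 40 N, if the wrist force passes 120 N, or if a joint passes its speed limit or range.

## Working session

There is one attempt and no reset: what is moved stays moved. The work goes in short steps, Python scripts to look and compute and a tool call to move; the robot and the scene stay as the last step left them, time stands still between calls to the robot, and variables do not carry over. Pictures are saved under pics/ and viewed, and the job is handed in when it is done.

Besides the shell and the picture viewer there is one more tool, called after "Emit:" by a JSON object that holds its "method" and its "body", one argument or row to a line. arm_command: Moves the arm, as the interface text tells. Its arguments: {"type":"object","properties":{"increments":{"type":"array","items":{"type":"array"}},"gripper":{"type":"number"}},"required":["increments"]}

```bash
mkdir -p pics; ls; python3 - <<'E'
from workcell import *
import cv2
o=get_obs()
for k,v in o.items(): print(k,v)
for n in ("scene","top","wrist"):
    im=get_image(n); cv2.imwrite(f"pics/{n}0.png",cv2.cvtColor(im,cv2.COLOR_RGB2BGR)); print(n,camera_params(n))
E
```

```text
pics
t 0.0
qpos [ 1.25799027e+00  4.23795126e-01  1.63065655e+00 -1.52758895e-05
  1.08859348e+00 -1.89851213e-02]
qvel [ 0.00152125  0.00205886 -0.00143082  0.00098464 -0.00026506 -0.00096653]
joint_torque [ 5.85802809e-04 -5.44633126e+01 -2.73663855e+01  6.43829280e-02
  2.27703725e-02 -1.01475475e-04]
ee_pos [180.81353678 597.71655339 221.94337692]
orientation [ 2.52199942e+00  1.87183131e+00 -1.84475130e-03]
ft_force [ 1.07931785 -0.00835534 -0.25876038]
moment [-0.0113907   0.03036591 -0.00704598]
width 87.83117374790405
scene {'K': array([[448.58190557,   0.        , 281.82050828],
       [  0.        , 448.58190557, 205.31408363],
       [  0.        ,   0.        ,   1.        ]]), 'rvec': array([ 1.27134751,  2.0365958 , -1.08697527]), 'tvec': array([ 228.19594582, -195.78681206, 1546.82988523])}
top {'K': array([[397.77955829,   0.        , 285.56757065],
       [  0.        , 397.77955829, 211.20355785],
       [  0.        ,   0.        ,   1.        ]]), 'rvec': array([ 2.16500925, -2.11744216,  0.16441409]), 'tvec': array([  17.68941269,  511.16884671, 1181.53846068])}
wrist {'K': array([[325.1922621 ,   0.        , 277.88911867],
       [  0.        , 325.1922621 , 210.52942968],
       [  0.        ,   0.        ,   1.        ]]), 'T_tool_cam': array([[ 9.99999598e-01, -5.28924050e-04, -7.24476154e-04,
        -6.97731307e-01],
       [ 6.96298408e-04,  9.66887370e-01,  2.55202527e-01,
        -6.96370885e+01],
       [ 5.65504089e-04, -2.55202928e-01,  9.66887349e-01,
        -1.62559549e+02],
       [ 0.00000000e+00,  0.00000000e+00,  0.00000000e+00,
         1.00000000e+00]])}
```

View pics/scene0.png

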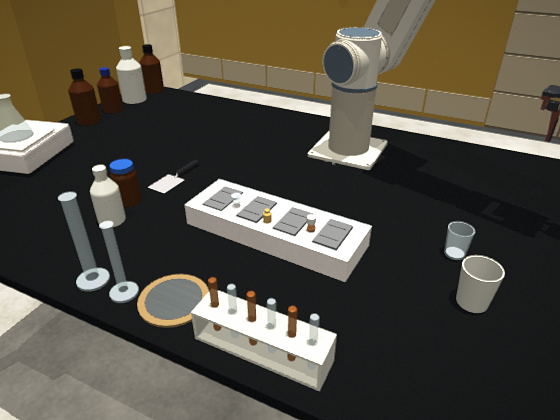

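View pics/top0.png

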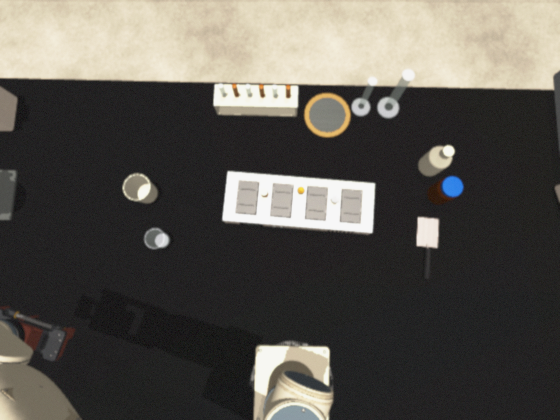

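View pics/wrist0.png

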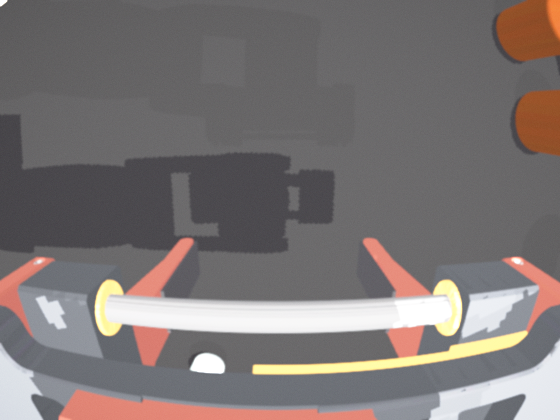

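The top view shows the deck at roughly px (223–376, 172–234). The four covers are at (351,206), (316,203), (282,200) and (247,197), which are cover_1 to cover_4, and the bystanders stand between them. Next I'll measure the deck.

```bash
cat > h.py <<'E'
import numpy as np, cv2
from workcell import *
def cast(name,px,z):
    c=camera_params(name); R=cv2.Rodrigues(c['rvec'])[0]; t=np.array(c['tvec'])
    px=np.atleast_2d(np.array(px,float))
    d=np.c_[px,np.ones(len(px))]@np.linalg.inv(c['K']).T@R
    C=-R.T@t
    s=(z-C[2])/d[:,2]; return C+s[:,None]*d
def castw(obs,px,z):
    c=camera_params('wrist');K=c['K'];T=c['T_tool_cam']
    px=np.atleast_2d(np.array(px,float)); v=(px-K[:2,2]); r=np.linalg.norm(v,axis=1); th=r/K[0,0]
    d=np.c_[v/np.maximum(r,1e-9)[:,None]*np.sin(th)[:,None],np.cos(th)]
    R=cv2.Rodrigues(np.array(obs['orientation']))[0]
    C=R@T[:3,3]+obs['ee_pos']; d=d@T[:3,:3].T@R.T
    s=(z-C[2])/d[:,2]; return C+s[:,None]*d
E
python3 - <<'E'
from h import *
im=cv2.imread('pics/top0.png')
m=(im.min(2)>200).astype(np.uint8); m[:150]=0;m[260:]=0;m[:,:200]=0;m[:,400:]=0
m=cv2.morphologyEx(m,cv2.MORPH_CLOSE,np.ones((3,3)))
c=max(cv2.findContours(m,cv2.RETR_EXTERNAL,2)[0],key=cv2.contourArea)
r=cv2.minAreaRect(c); b=cv2.boxPoints(r); print(r,b)
P=cast('top',b,60); print(P.round(1)); print([np.linalg.norm(P[i]-P[i-1]).round(1) for i in range(4)])
g=cv2.cvtColor(im,cv2.COLOR_BGR2GRAY)
crop=im[160:245,210:390]; cv2.imwrite('pics/topc.png',cv2.resize(crop,None,fx=4.4,fy=4.4,interpolation=cv2.INTER_CUBIC))
mm=((g<180)).astype(np.uint8)
for q in cv2.findContours(mm[172:236,223:377],cv2.RETR_CCOMP,2)[0]:
    if 300<cv2.contourArea(q)<1500:
        rr=cv2.minAreaRect(q); pc=np.array(rr[0])+[223,172]; print(pc,rr[1],cast('top',pc,64).round(1))
o=[get_obs() for _ in range(3)]
E
```

```text
((299.0379333496094, 201.54483032226562), (149.8140411376953, 49.41205978393555), 4.763641834259033) [[222.33794 219.94484]
 [226.44139 170.70345]
 [375.7379  183.14482]
 [371.63446 232.38622]]
[[ 476.6  218.4   60. ]
 [ 629.   212.9   60. ]
 [ 600.2 -244.1   60. ]
 [ 449.1 -229.9   60. ]]
[np.float64(449.2), np.float64(152.4), np.float64(457.9), np.float64(151.8)]
```

View pics/topc.png

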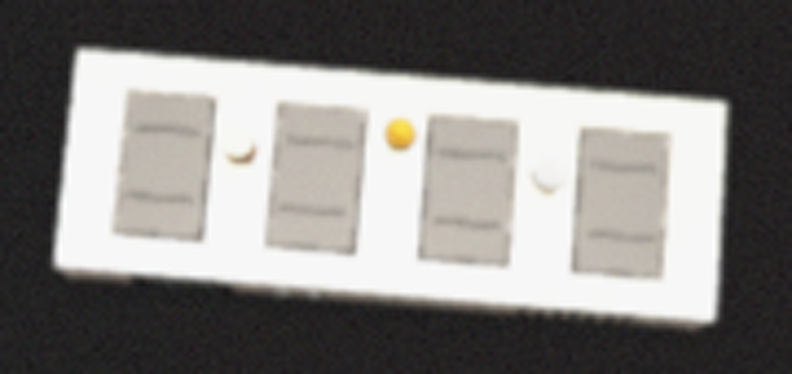

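```bash
python3 - <<'E'
from h import *
px=np.array([[621,203],[468,190],[316,178],[164,166]])/4.4+[210,160]
P=cast('top',px,64)[:,:2]; print(P.round(1), np.linalg.norm(np.diff(P,axis=0),axis=1))
c=P.mean(0); u=np.linalg.svd(P-c)[2][0]; u*=np.sign(u[1]); yaw=np.arctan2(-u[0],u[1]); print(c,u,yaw,np.degrees(yaw))
cov=[c+u*105*(i-1.5) for i in range(4)]; print(np.round(cov,1))
d=np.array(u[[1,0]]*[1,-1]); print('dx',d)
for n,q in zip(['weight','vial','stopper'],[[241,150],[400,133],[548,175]]):
    w=cast('top',np.array(q)/4.4+[210,160],95)[0,:2]; print(n,w,(w-c)@d,(w-c)@u)
R=cv2.Rodrigues(np.array(get_obs()['orientation']))[0]; print(R.round(3))
np.save('deck.npy',np.r_[c,u,d])
E
```

```text
[[ 526.7 -168.2]
 [ 533.4  -63.3]
 [ 539.4   41. ]
 [ 545.4  145.6]] [105.06273145 104.53743457 104.73533507]
[536.2288124  -11.22290733] [0.05948308 0.99822931] -0.05951821435039757 -3.4101424864327514
[[ 526.9 -168.4]
 [ 533.1  -63.6]
 [ 539.4   41.2]
 [ 545.6  146. ]]
dx [ 0.99822931 -0.05948308]
weight [551.68131404  91.31894381] 9.325634890021513 103.27944411864263
vial [565.68118767 -14.96420743] 29.622768418371123 -1.982757409753467
stopper [ 539.25712331 -114.3378376 ] 9.156542456280464 -102.75221282462756
[[ 0.29   0.957 -0.   ]
 [ 0.957 -0.29  -0.001]
 [-0.001 -0.    -1.   ]]
```

Emit:
{"method": "arm_command", "body": {
  "increments": [
    [[0,0,0],-6.8],
    [[0,0,0],-6.7],
    [[0,0,0],0]
  ],
  "gripper": 0
}}

```text
t: 0.45
ee_pos: [180.6, 597.2, 221.0]
orientation: [2.276, 2.163, -0.004]
ft_force: [-0.2, -0.4, -0.2]
width: 67.7
```

```bash
cat > st.py <<'E'
from h import *
import sys
o=get_obs(); D=np.load('deck.npy'); c,u,d=D[:2],D[2:4],D[4:]
R=cv2.Rodrigues(np.array(o['orientation']))[0]
p=o['ee_pos']; print('t',o['t'],'p',p.round(2),'f',np.round(o['ft_force'],2),'w',round(o['width'],1))
print('deck coords',((p[:2]-c)@d).round(1),((p[:2]-c)@u).round(1))
yaw=np.degrees(np.arctan2(R[1,1],R[0,1])-np.arctan2(d[1],d[0])); print('turn needed',round(yaw,2),'tilt',R[:,2].round(4))
if len(sys.argv)>1:
    a=[float(x) for x in sys.argv[1:]]; w=c+d*a[0]+u*a[1]
    print('tool delta cm',(R.T@(np.r_[w,a[2]]-p)/10).round(3))
E
python3 st.py -40 157.5 80
```

```text
t 0.45 p [180.62 597.16 221.02] f [-0.15 -0.43 -0.21] w 67.7
deck coords -391.2 586.2
turn needed 0.51 tilt [-0.001  -0.0031 -1.    ]
tool delta cm [-43.129  34.749  14.209]
```

Emit:
{"method": "arm_command", "body": {
  "increments": [
    [[-3.6,2.9,0],0],
    [[-3.6,2.9,0],0],
    [[-3.6,2.9,0],0],
    [[-3.6,2.9,0],0],
    [[-3.6,2.9,0],0],
    [[-3.6,2.9,0],0],
    [[-3.6,2.9,0],0],
    [[-3.6,2.9,0],0],
    [[-3.6,2.9,0],0],
    [[-3.6,2.9,0],0],
    [[-3.6,2.9,0],0],
    [[-3.6,2.9,0],0],
    [[0,0,0],0]
  ]
}}

```text
t: 1.75
ee_pos: [509.6, 126.7, 221.4]
orientation: [2.319, 2.117, 0.003]
ft_force: [-0.2, 0.6, -0.1]
width: 0.6
```

```bash
python3 st.py -40 157.5 80; python3 - <<'E'
from h import *
cv2.imwrite('pics/w1.png',get_image('wrist')[:,:,::-1])
E
```

```text
t 1.75 p [509.64 126.72 221.38] f [-0.17  0.6  -0.07] w 0.6
deck coords -34.7 136.1
turn needed -1.8 tilt [ 2.9e-03 -4.0e-04 -1.0e+00]
tool delta cm [ 2.123 -0.633 14.136]
```

View pics/w1.png

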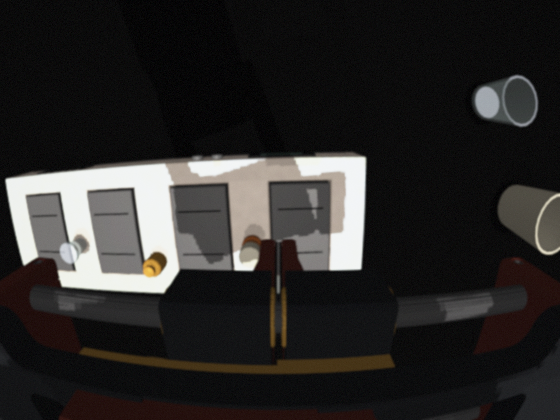

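```bash
python3 - <<'E'
from h import *
o=get_obs(); D=np.load('deck.npy'); c,u,d=D[:2],D[2:4],D[4:]
for n,p,z in [('c4 front corners',[[271,182],[329,181]],64),('c3',[[172,186],[228,184]],64),('c2',[[89,191],[132,189]],64),('deck fr +y corner',[[365,157]],60)]:
    P=castw(o,p,z)[:,:2]-c; print(n,np.c_[P@d,P@u].round(1))
E
```

```text
c4 front corners [[-51.1 130.3]
 [-50.6 188.5]]
c3 [[-51.2  27.5]
 [-50.7  87. ]]
c2 [[-51.1 -76.5]
 [-50.3 -19.4]]
deck fr +y corner [[-74.1 226.7]]
```

Emit:
{"method": "arm_command", "body": {
  "increments": [
    [[1.0,-0.3,2.5],-1.8],
    [[1.1,-0.3,3.5],0],
    [[0,0,3.5],0],
    [[0,0,2.5],0],
    [[0,0,1.0],0],
    [[0,0,0],0],
    [[0,0,0],0]
  ]
}}

```text
t: 2.5
ee_pos: [501.7, 156.1, 89.0]
orientation: [2.295, 2.145, 0.006]
ft_force: [0.3, 0.3, -0.1]
width: 0.4
```

```bash
python3 st.py -40 157.5 66
```

```text
t 2.5 p [501.7  156.14  88.98] f [ 0.25  0.31 -0.11] w 0.4
deck coords -44.4 165.0
turn needed -0.46 tilt [ 0.0032  0.0024 -1.    ]
tool delta cm [-0.753  0.441  2.298]
```

Emit:
{"method": "arm_command", "body": {
  "increments": [
    [[-0.75,0.45,0.8],0],
    [[0,0,0.8],0],
    [[0,0,0],0],
    [[0,0,0],0],
    [[0,0,0],0]
  ]
}}

```text
t: 3.0
ee_pos: [508.6, 148.3, 75.3]
orientation: [2.294, 2.141, 0.015]
ft_force: [-0.2, 0.1, 0.3]
width: 0.3
```

```bash
python3 st.py -40 157.5 66
```

```text
t 3.0 p [508.64 148.32  75.27] f [-0.2   0.07  0.31] w 0.3
deck coords -37.0 157.6
turn needed -0.54 tilt [ 0.0095  0.0041 -0.9999]
tool delta cm [-0.02  -0.306  0.925]
```

Emit:
{"method": "arm_command", "body": {
  "increments": [
    [[0,-0.3,0.7],0],
    [[0,0,0],0],
    [[0,0,0],0]
  ]
}}

```text
t: 3.3
ee_pos: [505.7, 148.6, 68.1]
orientation: [2.294, 2.141, 0.016]
ft_force: [0.4, -1.1, 1.0]
width: 0.2
```

Emit:
{"method": "arm_command", "body": {
  "increments": [
    [[0,0,0.2],0],
    [[0,0,0],0]
  ]
}}

```text
t: 3.5
ee_pos: [505.6, 148.7, 65.9]
orientation: [2.294, 2.141, 0.016]
ft_force: [0.2, 0.4, 0.3]
width: 0.3
```

Emit:
{"method": "arm_command", "body": {
  "increments": [
    [[0,0,0.15],0],
    [[0,0,0],0]
  ]
}}

```text
t: 3.7
ee_pos: [505.7, 148.8, 64.3]
orientation: [2.294, 2.141, 0.016]
ft_force: [0.7, -0.4, 0.2]
width: 0.6
```

Emit:
{"method": "arm_command", "body": {
  "increments": [
    [[0,0,0.1],0],
    [[0,0,0],0]
  ]
}}

```text
t: 3.9
ee_pos: [505.6, 148.8, 63.3]
orientation: [2.294, 2.141, 0.016]
ft_force: [-0.4, 0.2, 0.8]
width: 0.3
```

Emit:
{"method": "arm_command", "body": {
  "increments": [
    [[0,0,0.1],0],
    [[0,0,0],0]
  ]
}}

```text
t: 4.1
ee_pos: [505.4, 148.8, 62.3]
orientation: [2.294, 2.141, 0.016]
ft_force: [-0.9, -0.2, 2.2]
width: 0.6
```

Emit:
{"method": "arm_command", "body": {
  "increments": [
    [[0,0,0.1],0],
    [[0,0,0],0]
  ]
}}

```text
t: 4.3
ee_pos: [505.3, 148.8, 61.7]
orientation: [2.294, 2.141, 0.015]
ft_force: [-1.4, -0.2, 3.8]
width: 0.5
```

```bash
python3 - <<'E'
from h import *
for i in range(4):
    im=get_image('wrist'); o=get_obs(); print(o['ee_pos'].round(2),o['ft_force'].round(2))
cv2.imwrite('pics/w2.png',im[:,:,::-1])
E
```

```text
[505.28 148.81  61.66] [-1.26  0.19  4.7 ]
[505.27 148.81  61.62] [-1.6   0.95  5.27]
[505.3  148.82  61.63] [-1.54  1.09  5.41]
[505.29 148.84  61.61] [-2.19 -0.31  4.69]
```

View pics/w2.png

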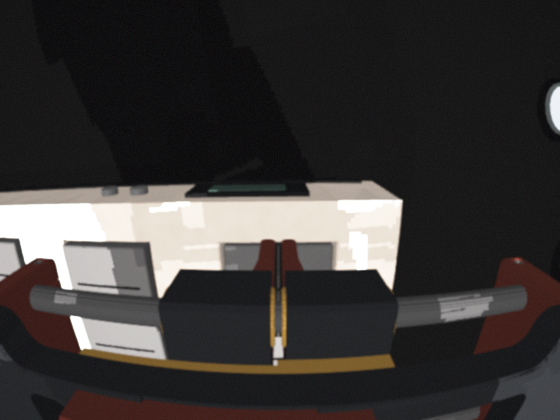

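At the front end of cover_4 the force rises about 2 N/mm (5 N at 2–2.5 mm), so it acts sound. The picture shows the fingertip at px (278,245) on cover_4 and the front edge of the cover still straight. On to cover_3.

Emit:
{"method": "arm_command", "body": {
  "increments": [
    [[0,0,-1.2],0],
    [[0,0,-1.2],0],
    [[-3.5,0,0],0],
    [[-3.5,0,0],0],
    [[-3.0,0,0],0],
    [[0,0,0],0],
    [[0,0,0],0]
  ]
}}

```text
t: 5.2
ee_pos: [501.8, 47.0, 91.4]
orientation: [2.288, 2.14, 0.026]
ft_force: [-0.8, 0.0, -0.2]
width: 0.7
```

```bash
python3 st.py -40 52.5 66
```

```text
t 5.2 p [501.82  46.97  91.41] f [-0.81  0.04 -0.25] w 0.7
deck coords -37.8 56.0
turn needed -0.43 tilt [ 0.0182  0.0051 -0.9998]
tool delta cm [-0.372 -0.261  2.535]
```

Emit:
{"method": "arm_command", "body": {
  "increments": [
    [[-0.4,-0.3,1.2],0],
    [[0,0,1.2],0],
    [[0,0,0],0],
    [[0,0,0],0]
  ]
}}

```text
t: 5.6
ee_pos: [499.2, 45.5, 65.6]
orientation: [2.285, 2.143, 0.028]
ft_force: [-1.5, 0.1, -0.7]
width: 0.7
```

```bash
python3 st.py -40 52.5 66
```

```text
t 5.6 p [499.23  45.48  65.56] f [-1.51  0.08 -0.66] w 0.7
deck coords -40.3 54.4
turn needed -0.28 tilt [ 0.019   0.0055 -0.9998]
tool delta cm [-0.189  0.032 -0.045]
```

Emit:
{"method": "arm_command", "body": {
  "increments": [
    [[0,0,0.1],0],
    [[0,0,0],0]
  ]
}}

```text
t: 5.8
ee_pos: [499.1, 46.2, 64.1]
orientation: [2.284, 2.145, 0.026]
ft_force: [0.5, -0.4, 1.3]
width: 0.4
```

Emit:
{"method": "arm_command", "body": {
  "increments": [
    [[0,0,0.1],0],
    [[0,0,0],0]
  ]
}}

```text
t: 6.0
ee_pos: [499.1, 46.2, 63.3]
orientation: [2.283, 2.145, 0.026]
ft_force: [-1.1, -0.3, 2.0]
width: 0.4
```

Emit:
{"method": "arm_command", "body": {
  "increments": [
    [[0,0,0.1],0],
    [[0,0,0],0]
  ]
}}

```text
t: 6.2
ee_pos: [499.1, 46.2, 62.7]
orientation: [2.283, 2.145, 0.026]
ft_force: [-1.1, -0.9, 3.9]
width: 0.5
```

```bash
python3 - <<'E'
from h import *
for i in range(4):
    im=get_image('wrist'); o=get_obs(); print(o['ee_pos'].round(2),o['ft_force'].round(2))
E
```

```text
[499.18  46.18  62.74] [-1.23 -0.8   4.  ]
[499.17  46.18  62.73] [-1.45 -0.9   3.9 ]
[499.13  46.19  62.68] [-0.95 -0.66  4.18]
[499.19  46.18  62.67] [-0.89 -0.16  3.28]
```

Emit:
{"method": "arm_command", "body": {
  "increments": [
    [[0,0,-1.2],0],
    [[0,0,-1.2],0],
    [[-3.5,0,0],0],
    [[-3.5,0,0],0],
    [[-3.5,0,0],0],
    [[0,0,0],0],
    [[0,0,0],0]
  ]
}}

```text
t: 7.1
ee_pos: [495.6, -61.3, 92.8]
orientation: [2.277, 2.143, 0.035]
ft_force: [0.1, 0.4, -0.8]
width: 0.6
```

```bash
python3 st.py -40 -52.5 66
```

```text
t 7.1 p [495.57 -61.33  92.79] f [ 0.07  0.44 -0.76] w 0.6
deck coords -37.6 -52.4
turn needed -0.06 tilt [ 0.0266  0.0047 -0.9996]
tool delta cm [-0.023 -0.309  2.671]
```

Cover_3 is stiff as well: about 4 N after about 2 mm, so it acts sound. Next is cover_2.

Emit:
{"method": "arm_command", "body": {
  "increments": [
    [[0,-0.3,1.2],0],
    [[0,0,1.2],0],
    [[0,0,0.1],0],
    [[0,0,0],0],
    [[0,0,0],0]
  ]
}}

```text
t: 7.6
ee_pos: [492.9, -57.7, 65.5]
orientation: [2.273, 2.148, 0.035]
ft_force: [-0.5, -0.6, 0.2]
width: 0.4
```

Emit:
{"method": "arm_command", "body": {
  "increments": [
    [[0,0,0.1],0],
    [[0,0,0],0]
  ]
}}

```text
t: 7.8
ee_pos: [493.1, -57.3, 64.5]
orientation: [2.272, 2.149, 0.035]
ft_force: [-1.0, -1.1, 1.8]
width: 0.4
```

Emit:
{"method": "arm_command", "body": {
  "increments": [
    [[0,0,0.1],0],
    [[0,0,0],0]
  ]
}}

```text
t: 8.0
ee_pos: [493.1, -57.3, 63.8]
orientation: [2.272, 2.149, 0.035]
ft_force: [0.0, 0.7, 1.7]
width: 0.6
```

Emit:
{"method": "arm_command", "body": {
  "increments": [
    [[0,0,0.1],0],
    [[0,0,0],0]
  ]
}}

```text
t: 8.2
ee_pos: [493.1, -57.3, 63.2]
orientation: [2.272, 2.149, 0.035]
ft_force: [-0.8, 0.4, 3.4]
width: 0.7
```

```bash
python3 st.py -40 -52.5 66;python3 - <<'E'
from h import *
for i in range(4):
    im=get_image('wrist'); o=get_obs(); print(o['ee_pos'].round(2),o['ft_force'].round(2))
cv2.imwrite('pics/w3.png',im[:,:,::-1])
E
```

```text
t 8.2 p [493.1  -57.34  63.15] f [-0.81  0.36  3.39] w 0.7
deck coords -40.3 -48.6
turn needed 0.2 tilt [ 0.0259  0.0052 -0.9996]
tool delta cm [-0.388  0.037 -0.287]
[493.09 -57.32  63.17] [-1.44  0.72  3.08]
[493.1  -57.33  63.16] [-1.94 -0.13  3.32]
[493.09 -57.3   63.13] [-1.45  0.15  3.1 ]
[493.1  -57.29  63.1 ] [-1.73  1.07  3.31]
```

Cover_2 also acts sound, at about 3.3 N after about 1.8 mm. Cover_1 is next.

Emit:
{"method": "arm_command", "body": {
  "increments": [
    [[0,0,-1.2],0],
    [[0,0,-1.2],0],
    [[-3.5,0,0],0],
    [[-3.5,0,0],0],
    [[-3.5,0,0],0],
    [[0,0,0],0],
    [[0,0,0],0]
  ]
}}

```text
t: 9.1
ee_pos: [489.5, -165.9, 93.3]
orientation: [2.265, 2.147, 0.04]
ft_force: [0.9, -0.2, -0.4]
width: 0.2
```

```bash
python3 st.py -40 -157.5 66
```

```text
t 9.1 p [ 489.54 -165.89   93.32] f [ 0.93 -0.23 -0.45] w 0.2
deck coords -37.4 -157.2
turn needed 0.35 tilt [ 0.0331  0.0028 -0.9994]
tool delta cm [-0.043 -0.349  2.721]
```

Emit:
{"method": "arm_command", "body": {
  "increments": [
    [[-0.3,-0.35,1.2],0],
    [[0,0,1.2],0],
    [[0,0,0.1],0],
    [[0,0,0],0],
    [[0,0,0],0]
  ]
}}

```text
t: 9.6
ee_pos: [486.0, -165.4, 65.9]
orientation: [2.262, 2.152, 0.04]
ft_force: [-0.6, -0.2, -0.2]
width: 0.4
```

Emit:
{"method": "arm_command", "body": {
  "increments": [
    [[0,0,0.1],0],
    [[0,0,0],0]
  ]
}}

```text
t: 9.8
ee_pos: [486.2, -164.9, 64.9]
orientation: [2.261, 2.153, 0.04]
ft_force: [-0.4, 0.1, 0.1]
width: 0.4
```

Emit:
{"method": "arm_command", "body": {
  "increments": [
    [[0,0,0.1],0],
    [[0,0,0],0]
  ]
}}

```text
t: 10.0
ee_pos: [486.6, -164.9, 64.1]
orientation: [2.261, 2.153, 0.04]
ft_force: [0.1, 1.0, -0.6]
width: 0.4
```

Emit:
{"method": "arm_command", "body": {
  "increments": [
    [[0,0,0.1],0],
    [[0,0,0],0]
  ]
}}

```text
t: 10.2
ee_pos: [486.7, -165.0, 63.3]
orientation: [2.261, 2.152, 0.041]
ft_force: [0.1, 0.1, 0.5]
width: 0.3
```

Emit:
{"method": "arm_command", "body": {
  "increments": [
    [[0,0,0.1],0],
    [[0,0,0],0]
  ]
}}

```text
t: 10.4
ee_pos: [486.7, -165.0, 62.4]
orientation: [2.261, 2.152, 0.041]
ft_force: [-0.5, 0.9, 2.1]
width: 0.2
```

```bash
python3 st.py -40 -157.5 66;python3 - <<'E'
from h import *
for i in range(2):
    im=get_image('wrist'); o=get_obs(); print(o['ee_pos'].round(2),o['ft_force'].round(2))
cv2.imwrite('pics/w4.png',im[:,:,::-1])
E
```

```text
t 10.4 p [ 486.74 -165.03   62.42] f [-0.46  0.89  2.1 ] w 0.2
deck coords -40.3 -156.5
turn needed 0.59 tilt [ 0.0324  0.0036 -0.9995]
tool delta cm [-0.1    0.036 -0.358]
[ 486.71 -165.02   62.45] [-1.51  0.43  1.73]
[ 486.71 -165.04   62.46] [0.17 0.2  1.5 ]
```

View pics/w4.png

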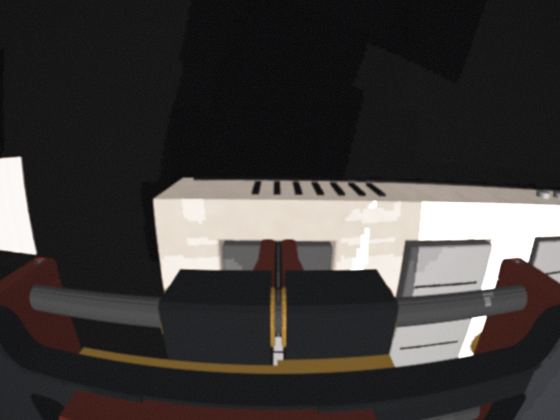

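Emit:
{"method": "arm_command", "body": {
  "increments": [
    [[0,0,0.1],0],
    [[0,0,0],0]
  ]
}}

```text
t: 10.7
ee_pos: [486.7, -165.0, 61.6]
orientation: [2.261, 2.152, 0.041]
ft_force: [-1.1, 0.1, 3.4]
width: 0.6
```

```bash
cat > avg.py <<'E'
from h import *
import sys
F=[];P=[];S=0
for i in range(5):
    im=get_image('scene'); S=S+im.astype(float); o=get_obs(); F.append(o['ft_force'][2]);P.append(o['ee_pos'][2])
print('t',o['t'],'z',np.mean(P).round(2),'f',np.mean(F).round(2),'+-',(np.std(F)/5**.5).round(2),'M',o['moment'].round(3))
cv2.imwrite(f'pics/{sys.argv[1]}.png',(S/5).astype(np.uint8)[:,:,::-1])
E
python3 avg.py s1a
```

```text
t 10.95 z 61.63 f 3.6 +- 0.28 M [0.087 0.234 0.028]
```

Emit:
{"method": "arm_command", "body": {
  "increments": [
    [[0,0,-0.1],0],
    [[0,0,0],0]
  ]
}}

```text
t: 11.15
ee_pos: [486.7, -165.1, 62.6]
orientation: [2.261, 2.152, 0.041]
ft_force: [-0.9, 0.3, 2.2]
width: 0.5
```

```bash
python3 avg.py s1b
```

```text
t 11.4 z 62.55 f 1.68 +- 0.2 M [0.078 0.123 0.036]
```

Emit:
{"method": "arm_command", "body": {
  "increments": [
    [[0,0,-0.1],0],
    [[0,0,0],0]
  ]
}}

```text
t: 11.6
ee_pos: [486.8, -165.1, 63.5]
orientation: [2.261, 2.152, 0.041]
ft_force: [-1.0, 0.3, -0.7]
width: 0.6
```

```bash
python3 avg.py s1c
```

```text
t 11.85 z 63.42 f 0.68 +- 0.15 M [0.057 0.007 0.038]
```

Emit:
{"method": "arm_command", "body": {
  "increments": [
    [[0,0,-0.1],0],
    [[0,0,0],0]
  ]
}}

```text
t: 12.05
ee_pos: [486.7, -165.1, 64.4]
orientation: [2.261, 2.152, 0.041]
ft_force: [-0.0, -0.3, -0.2]
width: 0.6
```

```bash
python3 avg.py s1d
python3 -c "
import cv2,numpy as np
a=[cv2.resize(cv2.imread(f'pics/s1{k}.png')[185:255,290:370],None,fx=5,fy=4,interpolation=2) for k in 'ad']
cv2.imwrite('pics/cmp1.png',np.hstack(a))"
```

```text
t 12.3 z 64.31 f -0.02 +- 0.09 M [-0.015  0.007 -0.037]
```

View pics/cmp1.png

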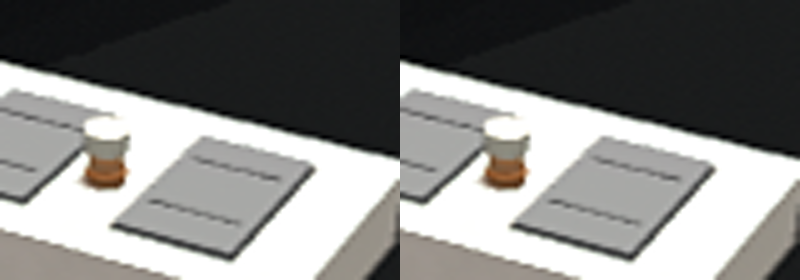

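```bash
python3 -c "
import cv2,numpy as np
a=[cv2.resize(cv2.imread(f'pics/s1{k}.png')[175:245,185:265],None,fx=5,fy=5,interpolation=2) for k in 'ad']
cv2.imwrite('pics/cmp1b.png',np.hstack(a))"
```

```text
(no output)
```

View pics/cmp1b.png

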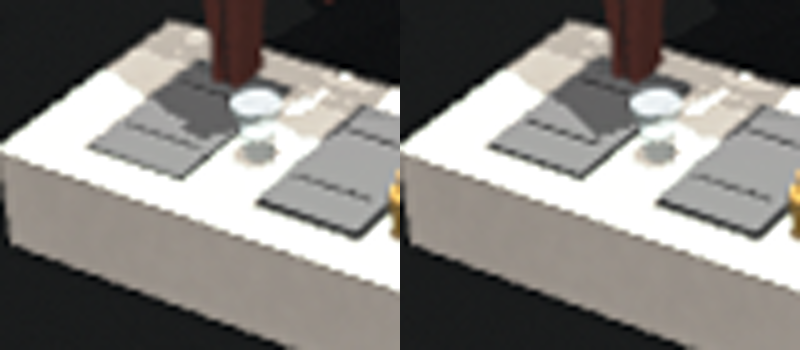

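Emit:
{"method": "arm_command", "body": {
  "increments": [
    [[0,0,-1.2],0],
    [[0,0,-0.8],0],
    [[3.5,0,0],0],
    [[3.5,0,0],0],
    [[3.5,0,0],0],
    [[0,0,0],0],
    [[0,0,0],0]
  ]
}}

```text
t: 13.0
ee_pos: [493.7, -58.4, 90.8]
orientation: [2.259, 2.146, 0.046]
ft_force: [-0.3, 0.1, 0.2]
width: 0.6
```

```bash
python3 st.py -42 -52.5 66
```

```text
t 13.0 p [493.7  -58.38  90.84] f [-0.35  0.07  0.2 ] w 0.6
deck coords -39.7 -49.6
turn needed 0.47 tilt [ 0.0387  0.0023 -0.9992]
tool delta cm [-0.298 -0.333  2.472]
```

When pressed at its front end, cover_1's far (back) edge at px (90–185, 150–178) also sank, so it stays level and is sound. I'll re-test cover_2 and then cover_4 with averaged readings.

Emit:
{"method": "arm_command", "body": {
  "increments": [
    [[-0.3,-0.3,1.2],0],
    [[0,0,1.1],0],
    [[0,0,0],0],
    [[0,0,0],0]
  ]
}}

```text
t: 13.4
ee_pos: [491.2, -64.2, 66.0]
orientation: [2.262, 2.142, 0.046]
ft_force: [0.4, 0.4, 0.4]
width: 0.3
```

```bash
python3 avg.py s2a; python3 st.py -42 -52.5 66
```

```text
t 13.65 z 66.51 f -0.15 +- 0.35 M [ 0.003  0.018 -0.05 ]
t 13.65 p [491.85 -63.69  66.86] f [-0.05 -0.54  1.15] w 0.4
deck coords -41.2 -55.0
turn needed 0.35 tilt [ 0.0407  0.0016 -0.9992]
tool delta cm [ 0.252 -0.084  0.084]
```

Emit:
{"method": "arm_command", "body": {
  "increments": [
    [[0.2,0,0.2],0],
    [[0,0,0],0],
    [[0,0,0.1],0],
    [[0,0,0],0]
  ]
}}

```text
t: 14.05
ee_pos: [492.6, -61.5, 64.3]
orientation: [2.259, 2.143, 0.049]
ft_force: [-0.8, -1.2, 0.8]
width: 0.2
```

```bash
python3 avg.py s2b
```

```text
t 14.3 z 64.37 f 1.33 +- 0.09 M [-0.106  0.122 -0.021]
```

Emit:
{"method": "arm_command", "body": {
  "increments": [
    [[0,0,0.1],0],
    [[0,0,0],0]
  ]
}}

```text
t: 14.5
ee_pos: [492.5, -61.5, 63.4]
orientation: [2.259, 2.142, 0.049]
ft_force: [-0.5, -0.2, 3.5]
width: 0.5
```

```bash
python3 avg.py s2c
```

```text
t 14.75 z 63.47 f 2.7 +- 0.2 M [-0.102  0.203  0.023]
```

Emit:
{"method": "arm_command", "body": {
  "increments": [
    [[0,0,0.1],0],
    [[0,0,0],0]
  ]
}}

```text
t: 14.95
ee_pos: [492.6, -61.6, 62.5]
orientation: [2.259, 2.142, 0.049]
ft_force: [-1.4, -0.2, 5.2]
width: 0.8
```

```bash
python3 avg.py s2d; python3 -c "
import cv2,numpy as np
a=[cv2.resize(cv2.imread(f'pics/s2{k}.png')[180:240,215:295],None,fx=5,fy=5,interpolation=2) for k in 'ad']
cv2.imwrite('pics/cmp2.png',np.hstack(a))"
```

```text
t 15.2 z 62.6 f 4.79 +- 0.38 M [-0.075  0.307  0.079]
```

View pics/cmp2.png

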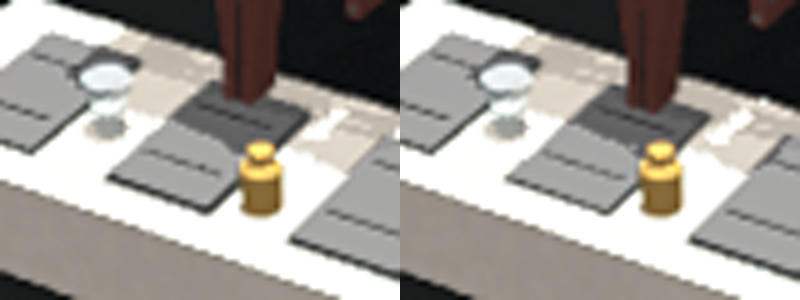

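Cover_2's back edge thins from thick to thin when its front end is pressed, so it sinks level and is sound. That leaves cover_3 or cover_4, and I'll apply the same visual check to both.

Emit:
{"method": "arm_command", "body": {
  "increments": [
    [[0,0,-1.2],0],
    [[0,0,-1.0],0],
    [[3.5,0,0],0],
    [[3.5,0,0],0],
    [[3.5,0,0],0],
    [[0,0,0],0],
    [[0,0,0],0]
  ]
}}

```text
t: 15.9
ee_pos: [499.9, 46.2, 90.5]
orientation: [2.259, 2.137, 0.056]
ft_force: [0.7, 0.5, 1.0]
width: 0.4
```

```bash
python3 st.py -42 52.5 68
```

```text
t 15.9 p [499.94  46.2   90.54] f [0.71 0.51 1.01] w 0.4
deck coords -39.6 55.2
turn needed 0.21 tilt [ 0.0482  0.0019 -0.9988]
tool delta cm [-0.275 -0.344  2.239]
```

Emit:
{"method": "arm_command", "body": {
  "increments": [
    [[-0.2,0.1,1.1],0],
    [[0,0,1.1],0],
    [[0,0,0],0],
    [[0,0,0],0]
  ]
}}

```text
t: 16.3
ee_pos: [501.8, 41.2, 66.9]
orientation: [2.262, 2.133, 0.056]
ft_force: [-0.1, 0.8, 0.2]
width: 0.7
```

```bash
python3 avg.py s3a; python3 st.py -37 52.5 66
```

```text
t 16.55 z 67.34 f -0.25 +- 0.15 M [0.005 0.022 0.009]
t 16.55 p [502.32  41.87  67.69] f [0.73 0.18 0.23] w 0.4
deck coords -37.0 51.0
turn needed 0.09 tilt [ 0.0495  0.0017 -0.9988]
tool delta cm [ 0.151 -0.008  0.169]
```

Emit:
{"method": "arm_command", "body": {
  "increments": [
    [[0,0,0.3],0],
    [[0,0,0],0],
    [[0,0,0.1],0],
    [[0,0,0],0]
  ]
}}

```text
t: 16.95
ee_pos: [503.0, 42.0, 64.1]
orientation: [2.26, 2.133, 0.059]
ft_force: [-0.6, -0.3, 1.5]
width: 0.7
```

```bash
python3 avg.py s3b
```

```text
t 17.2 z 64.13 f 1.26 +- 0.3 M [-0.046  0.064  0.02 ]
```

Emit:
{"method": "arm_command", "body": {
  "increments": [
    [[0,0,0.1],0],
    [[0,0,0],0]
  ]
}}

```text
t: 17.4
ee_pos: [503.0, 42.0, 63.2]
orientation: [2.26, 2.133, 0.059]
ft_force: [-0.8, -0.7, 2.4]
width: 0.6
```

```bash
python3 avg.py s3c;  python3 -c "
import cv2,numpy as np
a=[cv2.resize(cv2.imread(f'pics/s3{k}.png')[195:255,255:335],None,fx=5,fy=5,interpolation=2) for k in 'ac']
cv2.imwrite('pics/cmp3.png',np.hstack(a))"
```

```text
t 17.65 z 63.25 f 3.15 +- 0.12 M [-0.107  0.135 -0.037]
```

View pics/cmp3.png

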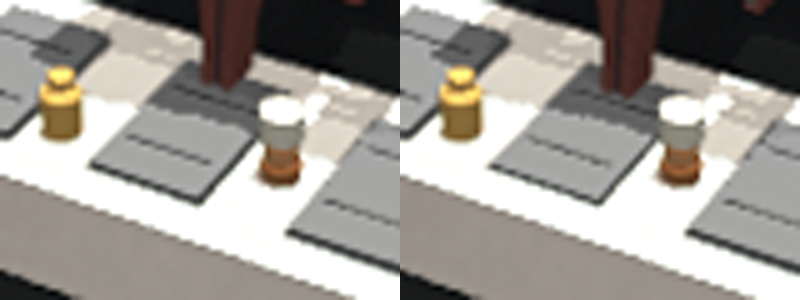

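Emit:
{"method": "arm_command", "body": {
  "increments": [
    [[0,0,-1.2],0],
    [[0,0,-1.2],0],
    [[3.5,0,0],0],
    [[3.5,0,0],0],
    [[3.5,0,0],0],
    [[0,0,0],0],
    [[0,0,0],0]
  ]
}}

```text
t: 18.35
ee_pos: [510.2, 150.1, 94.6]
orientation: [2.26, 2.128, 0.068]
ft_force: [-0.2, -0.1, -0.1]
width: 0.6
```

```bash
python3 st.py -37 157.5 68
```

```text
t 18.35 p [510.16 150.09  94.59] f [-0.18 -0.12 -0.08] w 0.6
deck coords -35.6 159.5
turn needed -0.05 tilt [ 0.0565  0.0035 -0.9984]
tool delta cm [-0.216 -0.287  2.646]
```

Emit:
{"method": "arm_command", "body": {
  "increments": [
    [[-0.1,0.1,1.3],0],
    [[0,0,1.3],0],
    [[0,0,0],0],
    [[0,0,0],0]
  ]
}}

```text
t: 18.75
ee_pos: [512.2, 146.1, 66.6]
orientation: [2.264, 2.125, 0.066]
ft_force: [0.0, 0.8, -0.3]
width: 0.2
```

```bash
python3 avg.py s4a; python3 st.py -37 157.5 66
```

```text
t 19.0 z 67.22 f 0.23 +- 0.12 M [ 0.087  0.027 -0.016]
t 19.0 p [512.88 146.83  67.68] f [ 0.36 -0.51  0.62] w 0.5
deck coords -32.7 156.4
turn needed -0.17 tilt [ 0.0576  0.0034 -0.9983]
tool delta cm [ 0.109 -0.438  0.144]
```

Emit:
{"method": "arm_command", "body": {
  "increments": [
    [[0,-0.5,0.3],0],
    [[0,0,0],0],
    [[0,0,0.1],0],
    [[0,0,0],0]
  ]
}}

```text
t: 19.4
ee_pos: [508.0, 147.4, 63.7]
orientation: [2.261, 2.125, 0.071]
ft_force: [-0.7, 0.1, 0.2]
width: 0.1
```

```bash
python3 avg.py s4b
```

```text
t 19.65 z 63.8 f 0.31 +- 0.11 M [0.016 0.149 0.005]
```

Emit:
{"method": "arm_command", "body": {
  "increments": [
    [[0,0,0.1],0],
    [[0,0,0],0]
  ]
}}

```text
t: 19.85
ee_pos: [508.1, 147.4, 62.8]
orientation: [2.262, 2.125, 0.07]
ft_force: [-0.8, 0.1, 1.1]
width: 0.1
```

```bash
python3 avg.py s4c
```

```text
t 20.1 z 62.85 f 0.95 +- 0.25 M [0.049 0.116 0.007]
```

Emit:
{"method": "arm_command", "body": {
  "increments": [
    [[0,0,0.1],0],
    [[0,0,0],0]
  ]
}}

```text
t: 20.3
ee_pos: [507.9, 147.4, 61.8]
orientation: [2.262, 2.125, 0.07]
ft_force: [-0.5, 0.7, 1.5]
width: 0.3
```

```bash
python3 avg.py s4d;  python3 -c "
import cv2,numpy as np
a=[cv2.resize(cv2.imread(f'pics/s4{k}.png')[205:265,295:375],None,fx=5,fy=5,interpolation=2) for k in 'ad']
cv2.imwrite('pics/cmp4.png',np.hstack(a))"
```

```text
t 20.55 z 61.9 f 1.85 +- 0.09 M [0.063 0.24  0.042]
```

View pics/cmp4.png

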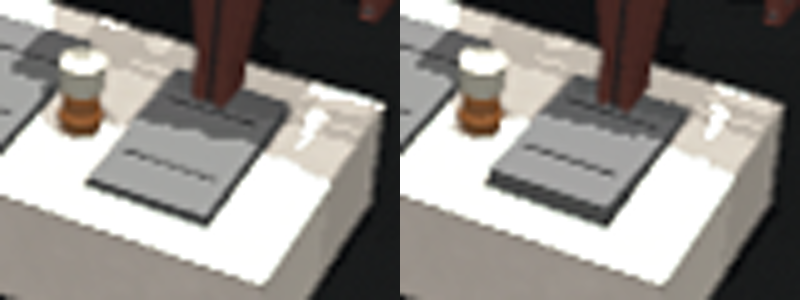

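Pressing cover_4's front end now tips it: its far edge at px (490–605, 175–225 in the right half) rises clearly and the force is only about 1–2 N. Cover_4 is the loose one. The tool is tilted about 0.07 rad, so its front edge touches first, and I'll put that edge on the cover's middle line.

Emit:
{"method": "arm_command", "body": {
  "increments": [
    [[0,0,-0.8],0],
    [[0,2.2,0],0],
    [[0,2.2,0],0],
    [[0,0,0],0],
    [[0,0,0],0]
  ]
}}

```text
t: 21.05
ee_pos: [552.1, 144.5, 74.3]
orientation: [2.261, 2.125, 0.071]
ft_force: [-0.4, 0.5, -0.6]
width: 0.4
```

```bash
python3 st.py 7 157.5 67;python3 - <<'E'
from h import *
cv2.imwrite('pics/w5.png',get_image('wrist')[:,:,::-1])
s=get_image('scene')[195:265,285:385,::-1]; cv2.imwrite('pics/s5.png',cv2.resize(s,None,fx=6,fy=6,interpolation=2))
E
```

```text
t 21.05 p [552.13 144.49  74.32] f [-0.39  0.47 -0.57] w 0.4
deck coords 6.6 156.4
turn needed -0.15 tilt [ 0.0591  0.0037 -0.9982]
tool delta cm [ 0.106 -0.005  0.734]
```

View pics/s5.png

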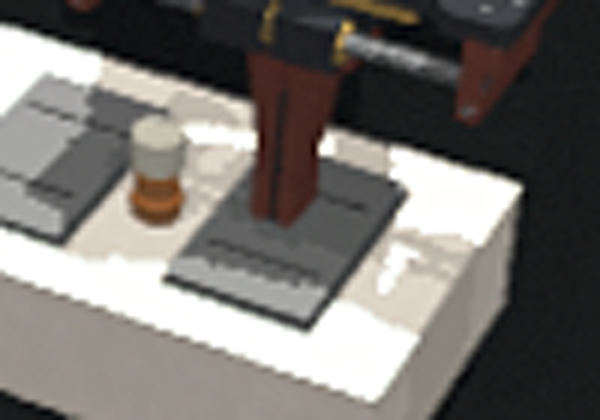

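Emit:
{"method": "arm_command", "body": {
  "increments": [
    [[0.05,0,0.5],0],
    [[0,0,0.3],0],
    [[0,0,0],0],
    [[0,0,0.15],0],
    [[0,0,0],0]
  ]
}}

```text
t: 21.65
ee_pos: [550.3, 145.3, 64.6]
orientation: [2.26, 2.127, 0.069]
ft_force: [1.0, -0.2, 0.5]
width: 0.4
```

Emit:
{"method": "arm_command", "body": {
  "increments": [
    [[0,0,0.15],0],
    [[0,0,0.05],0]
  ]
}}

```text
t: 21.85
ee_pos: [550.3, 145.3, 63.7]
orientation: [2.26, 2.127, 0.069]
ft_force: [-0.9, -1.4, 6.4]
width: 0.3
```

Emit:
{"method": "arm_command", "body": {
  "increments": [
    [[0,0,0.15],0],
    [[0,0,0.05],0]
  ]
}}

```text
t: 22.05
ee_pos: [550.3, 145.3, 62.9]
orientation: [2.259, 2.127, 0.069]
ft_force: [-1.5, -1.2, 5.2]
width: 0.4
```

```bash
python3 st.py 7 157.5 67;python3 avg.py s6; python3 - <<'E'
import cv2
s=cv2.imread('pics/s6.png')[195:265,285:385]; cv2.imwrite('pics/s6c.png',cv2.resize(s,None,fx=6,fy=6,interpolation=2))
E
```

```text
t 22.05 p [550.27 145.27  62.92] f [-1.5  -1.17  5.25] w 0.4
deck coords 4.7 157.0
turn needed -0.04 tilt [ 0.058   0.003  -0.9983]
tool delta cm [ 0.048  0.253 -0.393]
t 22.3 z 62.9 f 7.39 +- 0.23 M [-0.095  0.345 -0.011]
```

View pics/s6c.png

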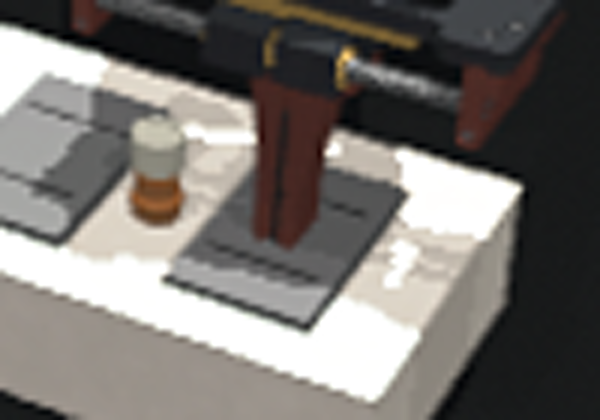

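Emit:
{"method": "arm_command", "body": {
  "increments": [
    [[0,0,0.2],0],
    [[0,0,0.2],0]
  ]
}}

```text
t: 22.5
ee_pos: [550.6, 145.2, 60.6]
orientation: [2.259, 2.127, 0.069]
ft_force: [-2.7, -0.9, 16.4]
width: 0.5
```

Emit:
{"method": "arm_command", "body": {
  "increments": [
    [[0,0,0.2],0],
    [[0,0,0.2],0]
  ]
}}

```text
t: 22.7
ee_pos: [550.7, 145.3, 60.4]
orientation: [2.259, 2.127, 0.069]
ft_force: [-9.5, -2.2, 28.8]
width: 0.5
```

```bash
python3 st.py 7 157.5 67;python3 avg.py s7; python3 - <<'E'
import cv2
s=cv2.imread('pics/s7.png')[195:265,285:385]; cv2.imwrite('pics/s7c.png',cv2.resize(s,None,fx=6,fy=6,interpolation=2))
E
```

```text
t 22.7 p [550.7  145.28  60.38] f [-9.48 -2.16 28.84] w 0.5
deck coords 5.1 157.1
turn needed -0.03 tilt [ 0.0584  0.0027 -0.9983]
tool delta cm [ 0.046  0.225 -0.65 ]
t 22.95 z 60.41 f 26.1 +- 0.21 M [-0.331  1.4   -0.01 ]
```

View pics/s7c.png

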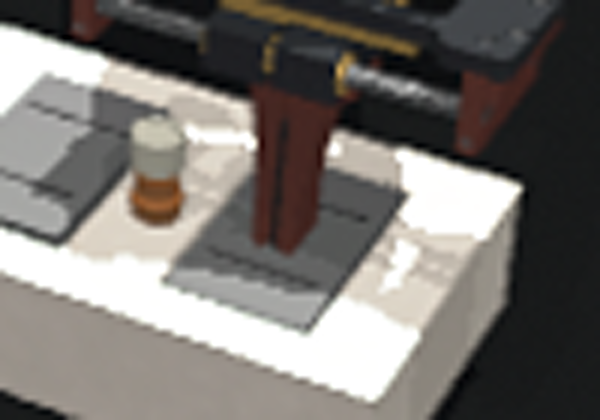

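The force stiffened to 26 N at z 60.4, and the back edge is now flush. I'll lift clear and check.

Emit:
{"method": "arm_command", "body": {
  "increments": [
    [[0,0,-0.5],0],
    [[0,0,-2.0],0],
    [[0,0,-4.0],0],
    [[0,-4,-4.0],0],
    [[0,-4,0],0],
    [[0,-4,0],0],
    [[0,-4,0],0],
    [[0,0,0],0]
  ]
}}

```text
t: 23.75
ee_pos: [384.9, 154.1, 154.8]
orientation: [2.26, 2.126, 0.07]
ft_force: [0.0, -0.7, 0.6]
width: 0.5
```

```bash
python3 st.py; python3 avg.py s8; python3 - <<'E'
import cv2
from h import *
s=cv2.imread('pics/s8.png')[185:265,185:385]; cv2.imwrite('pics/s8c.png',cv2.resize(s,None,fx=4,fy=4,interpolation=2))
cv2.imwrite('pics/w8.png',get_image('wrist')[:,:,::-1])
E
```

```text
t 23.75 p [384.92 154.11 154.8 ] f [ 0.   -0.7   0.62] w 0.5
deck coords -160.9 156.0
turn needed -0.12 tilt [ 0.0589  0.0034 -0.9983]
t 24.0 z 156.0 f -0.13 +- 0.25 M [ 0.011  0.063 -0.045]
```

View pics/s8c.png

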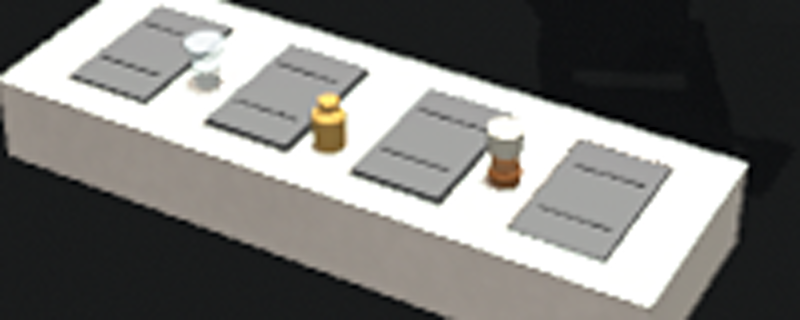

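View pics/w8.png

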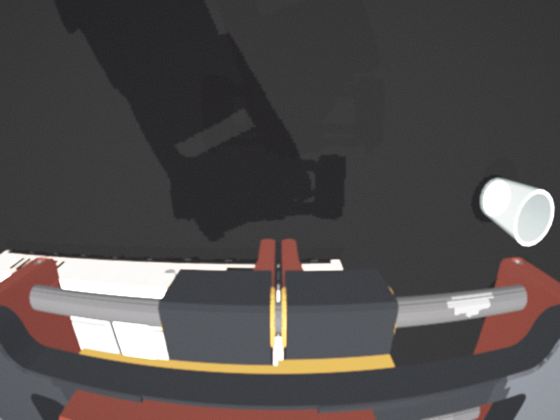

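The side view shows cover_4 without the dark raised edge at px (510–670, 140–258), while the other three still stand proud and the bystanders are upright. I'll touch its front end lightly to confirm height and rocking.

Emit:
{"method": "arm_command", "body": {
  "increments": [
    [[0,4,0],0],
    [[0,4,2.5],0],
    [[0,4,2.5],0],
    [[0,0.4,2.5],0],
    [[0,0,0],0],
    [[0,0,0],0]
  ]
}}

```text
t: 24.65
ee_pos: [531.2, 146.4, 85.8]
orientation: [2.262, 2.117, 0.084]
ft_force: [-0.2, 0.2, 0.6]
width: 0.6
```

```bash
python3 st.py -36 157.5 63
```

```text
t 24.65 p [531.22 146.42  85.76] f [-0.16  0.15  0.58] w 0.6
deck coords -14.4 157.1
turn needed -0.41 tilt [ 0.0682  0.0059 -0.9977]
tool delta cm [ 0.006 -2.311  2.125]
```

Emit:
{"method": "arm_command", "body": {
  "increments": [
    [[0,-2.3,1.0],0],
    [[0,0,0.8],0],
    [[0,0,0],0],
    [[0,0,0],0]
  ]
}}

```text
t: 25.05
ee_pos: [510.7, 148.6, 69.3]
orientation: [2.26, 2.116, 0.089]
ft_force: [-0.7, -0.4, 0.6]
width: 0.3
```

```bash
python3 st.py -36 157.5 61
```

```text
t 25.05 p [510.73 148.63  69.28] f [-0.66 -0.39  0.6 ] w 0.3
deck coords -35.0 158.1
turn needed -0.39 tilt [ 0.0723  0.0071 -0.9974]
tool delta cm [-0.066 -0.163  0.817]
```

Emit:
{"method": "arm_command", "body": {
  "increments": [
    [[0,0,0.5],0],
    [[0,0,0],0],
    [[0,0,0.15],0],
    [[0,0,0],0]
  ]
}}

```text
t: 25.45
ee_pos: [513.9, 149.2, 64.4]
orientation: [2.258, 2.114, 0.095]
ft_force: [-0.6, 0.5, -0.4]
width: 0.2
```

Emit:
{"method": "arm_command", "body": {
  "increments": [
    [[0,0,0.1],0],
    [[0,0,0],0]
  ]
}}

```text
t: 25.65
ee_pos: [514.2, 149.2, 63.4]
orientation: [2.258, 2.114, 0.096]
ft_force: [-0.2, -0.6, -0.6]
width: 0.4
```

Emit:
{"method": "arm_command", "body": {
  "increments": [
    [[0,0,0.1],0],
    [[0,0,0],0]
  ]
}}

```text
t: 25.85
ee_pos: [514.2, 149.2, 62.3]
orientation: [2.259, 2.114, 0.095]
ft_force: [-0.4, -0.6, -0.3]
width: 0.7
```

Emit:
{"method": "arm_command", "body": {
  "increments": [
    [[0,0,0.1],0],
    [[0,0,0],0]
  ]
}}

```text
t: 26.05
ee_pos: [514.3, 149.2, 61.2]
orientation: [2.259, 2.114, 0.096]
ft_force: [0.1, -0.6, 0.0]
width: 0.2
```

Emit:
{"method": "arm_command", "body": {
  "increments": [
    [[0,0,0.1],0],
    [[0,0,0],0]
  ]
}}

```text
t: 26.25
ee_pos: [514.4, 149.3, 61.0]
orientation: [2.258, 2.114, 0.096]
ft_force: [-1.5, 0.3, 2.8]
width: 0.9
```

```bash
python3 st.py; python3 avg.py s9; python3 - <<'E'
import cv2
s=cv2.imread('pics/s9.png')[195:265,285:385]; cv2.imwrite('pics/s9c.png',cv2.resize(s,None,fx=6,fy=6,interpolation=2))
E
```

```text
t 26.25 p [514.39 149.27  61.  ] f [-1.45  0.28  2.81] w 0.9
deck coords -31.3 158.9
turn needed -0.4 tilt [ 0.0768  0.0082 -0.997 ]
t 26.5 z 60.88 f 5.22 +- 0.43 M [-0.058  0.344 -0.017]
```

View pics/s9c.png

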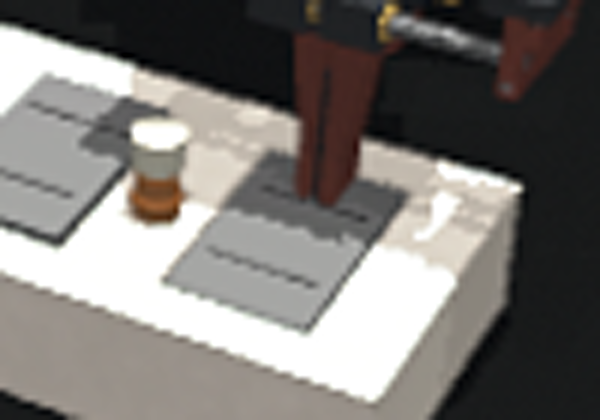

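Contact at the front end came at about 60.2 mm (TCP 61, less the tip tilt) and was stiff. The back edge did not rise, so the cover is seated. I'll retreat and hand in.

Emit:
{"method": "arm_command", "body": {
  "increments": [
    [[0,0,-0.5],0],
    [[0,0,-2.0],0],
    [[0,0,-4.0],0],
    [[0,0,-4.0],0],
    [[0,0,-2],0],
    [[0,0,0],0],
    [[0,0,0],0],
    [[0,0,0],0]
  ]
}}

```text
t: 27.3
ee_pos: [503.6, 147.9, 188.3]
orientation: [2.259, 2.115, 0.092]
ft_force: [0.0, 0.0, -0.1]
width: 0.6
```

```bash
python3 st.py; python3 avg.py s10; python3 - <<'E'
import cv2
from h import *
s=cv2.imread('pics/s10.png'); cv2.imwrite('pics/s10c.png',cv2.resize(s[180:270,180:390],None,fx=3.7,fy=3.7,interpolation=2))
a=cv2.imread('pics/scene0.png').astype(int); dif=(np.abs(a-s).max(2)>60)[140:]; ys,xs=np.nonzero(dif); print(len(xs))
E
```

```text
t 27.3 p [503.56 147.93 188.27] f [ 0.01  0.02 -0.08] w 0.6
deck coords -42.1 156.9
turn needed -0.4 tilt [ 0.0743  0.0076 -0.9972]
t 27.55 z 187.92 f 0.34 +- 0.22 M [ 0.014 -0.003 -0.016]
1345
```

View pics/s10.png

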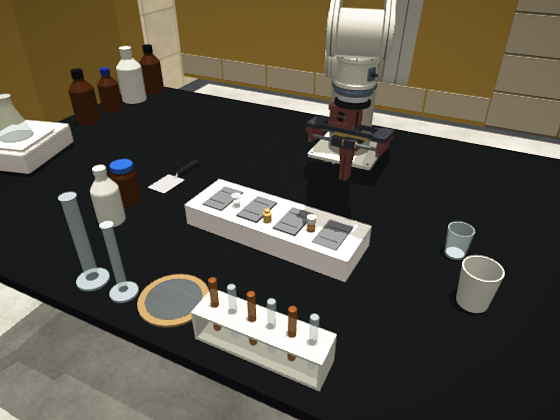

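The arm is clear of the deck, with the fingers at px (346,165). Everything on the bench and deck is where it started, and cover_4 at (333,233) is flush.

```bash
python3 -c "
from workcell import *
print(close_job())"
```

```text
the job is handed in; nothing more can be done
None
```

Cover_4, the one at the deck's +y end, was the loose cover. I pressed it home at its middle, and the job was handed in at about 27.6 s.

- **Finding it:** I pressed the front end of every cover lightly, twice each on covers 2, 3 and 4. Covers 1, 2 and 3 gave about 1.5–2 N/mm, with nothing over about 5 N. Pictures showed covers 1 and 2 sinking level; on cover_3 the change was slight, so I relied on its stiffness too.
- **First check misled:** I first took cover_4 for sound, because 5 N built up at the end of its first press. On the second press, with averaged readings, its back edge clearly rose at only 1–2 N.
- **Seating:** pressed at its middle, cover_4 sank until it stopped hard at about 26–29 N, with the fingertip at deck height.
- **Last checks:** a light touch on cover_4's front end met firm contact at about 60.2 mm, against the 60 mm deck, and the cover did not rock. I did not touch its back end; the picture shows it flush. No bystander looked moved, judged by eye from the last scene picture.
- **Tool tilt:** the tool drifted to about 0.08 rad off vertical during the moves. I allowed for this when choosing the press point and reading heights.

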